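# Carry a tote of loose furniture feet onto the panel stack

## Robot

A 7-joint arm with a two-finger parallel gripper is mounted at the origin on the work surface. World frame = base frame: x ahead of the robot, y to its left, z up, the work surface at z = 0. Lengths are in m, angles in rad, forces in N, time in s.
With the tool pointing down it reaches from about 0.4 to 0.75 m from the base axis. Payload 19.5 kg.
Tool frame: the origin (TCP) lies at the very end of the fingers, on their centre line; the grasp point (between the pads) lies 19 mm behind it (manip.pinch_z is the distance from the TCP to the grasp point, in m); x points along the fingers, y is the direction in which the jaws open and shut, and the axes are right-handed (so a half turn about x gives the same grasp; the last joint's range is limited). The gripper opens to 85 mm and grips with 20 to 120 N. Pads are 22 mm wide; open, the fingers measure 114 mm over their backs; the gripper's body (76 mm by 85 mm) begins 54 mm behind the grasp point. The pads swing forward as they close: fully open they stand 13 mm farther back than shut.
Start: joints at [-0.042, 0.707, -0.028, 1.485, 0.022, 0.951, -0.075], TCP at [0.575, 0, 0.231] pointing down, gripper open.
Joint ranges: [-2.71, 2.71], [-0.32, 2.16], [-1.57, 1.52], [0, 2.45], [-1.46, 4.6], [0, 2.02], [-2.83, 2.83]. Speed limits (rad/s): [1.89, 1.89, 2.57, 2.57, 3.01, 3.01, 3.01].

## Interface

Orientations are given as a 3x3 rotation matrix whose columns are the frame's x, y, z axes.
In Python, from bench import manip gives the robot as it stands. The module is installed in compiled form; this text tells all that it offers.
- The arm moves only by the tool carry_out, never from a script. Its argument "plan" is a list of rows, each an object with "xyz": the shift along the tool's x, y, z in cm, a list of three; "turn": the turn, a rotation vector about the tool's x, y, z in rad, a list of three. A call has 1 to 20 rows; each row shifts and turns the commanded pose from where the row before left it, along the tool's axes as they then stand; what a row does not reach is not made up. A row lasts 1/10 s, in which the tool goes at most 50 mm and 8.59 degrees, less where a joint would pass 70% of its speed; a pose out of reach is approached as far as the arm can. A call with a gripper value outside its range is refused whole. "gripper" is the closure, from 0 (fully open) to 1 (shut), set as the call begins (left out, the last holds). The fingers move at their own pace and stop on an object; the grip force is fixed at half the most. Time passes only in rows, so rows that do not move let the fingers close. It gives the time, the measured TCP pose, the force and the opening at its end, in the units of the state.
- manip.get_obs(): the state, without advancing time (a new reading comes with each control period).
- manip.camera(name): name is "scene" or "side" or "wrist"; returns a dict with "pixels" (420x560x3 uint8, red, green, blue), "camera_matrix" (3x3 intrinsics, pixels), "D" ([k1, k2, p1, p2, k3] as OpenCV has them; the pictures are not rectified), "world_from_camera" (4x4, takes a point from camera to world coordinates). Camera axes: x right, y up, looking along -z (the intrinsics and any distortion apply to the point x, -y, -z); pixel columns grow to the right and rows downward; lengths in m; the calibration is good to about 2 mm. A picture is of the moment at which its call begins. There is no depth.
- manip.finish_job(): hands the job in, once; it reports no verdict.
The state is a dict: "time_s": time; "q": joint angles; "joint_velocities": joint speeds; "joint_efforts": joint torques, N m; "tcp_pos": TCP position; "ee_rot": TCP orientation; "wrist_force": force on the tool from outside, world axes, zero at the start; "torque": the same for the moment, N m; "width": finger opening in m.
Only numpy, scipy, OpenCV 4.12 (cv2) and the standard library are available. Lean on these libraries where they do the work, as an engineer would, in place of code of your own. Each camera call takes 0.05 s, during which the arm holds its last target.

## Task

Two open plywood totes stand on the carving bench. Lift the one that holds the two loose turned feet by its handle, carry it level so that both feet stay in it, and set it down gently in the middle of the stack of three panels, its handle parallel to the stack's long edges; then let go.

Things in the scene. Friction and masses are not known exactly. Their poses are not given: they have to be found in the camera images.
- tote: the plywood tote holding two loose feet (an identical empty one is not wanted): open tray 140 (x) by 100 mm (y), walls 5 thick, 22 tall, floor 5 thick, low lengthwise divider. Hand rail over its middle along x: 140 long, 14 thick (y), 30 deep, top 95 and underside 65 mm above the tote's underside, an upright at each end. 0.2-0.45 kg. Origin: centre of underside; z up; either way round will do
- stack_top (a point): centre of the top face of the fixed stack of three pale panels, 220 mm (x, its long edges) by 170 mm (y); the top lies 53.5 mm above the bench and is flat and bare. z up. (Another, taller pile of longer panels at the bench's right-hand edge, as the robot sees it, is not meant.)
- foot_a: turned dark wooden bun foot, a loose squat knob with a flat base: 26 mm tall, 32 mm at its widest, about 25 g. It starts standing in the +y half of the tote, anywhere along it, and can slide or topple. Origin: centre of its underside, z along its axis
- foot_b: turned dark wooden bun foot, a loose squat knob with a flat base: 26 mm tall, 32 mm at its widest, about 25 g. It starts standing in the -y half of the tote, anywhere along it, and can slide or topple. Origin: centre of its underside, z along its axis

How it is judged:
By the outcome, as a careful person would: the job done as asked, in the order asked, and still so for the second after the job is handed in, with the robot touching nothing.
It also fails if it takes over 48 s, if anything falls off the work surface, if the arm or the gripper's body presses on something with over 40 N, if the wrist force passes 120 N, or if a joint passes its speed limit or range.

## Working session

There is one attempt and no reset: what is moved stays moved. The work goes in short steps, Python scripts to look and compute and a tool call to move; the robot and the scene stay as the last step left them, time stands still between calls to the robot, and variables do not carry over. Pictures are saved under pics/ and viewed, and the job is handed in when it is done.

Besides the shell and the picture viewer there is one more tool, called after "Call:" as a command line: name --argument value ..., lists and objects as JSON in quotes. carry_out: Moves the arm, as the interface text tells. Its arguments: {"type":"object","properties":{"plan":{"type":"array"},"gripper":{"type":"number"}},"required":["plan"]}

```bash
mkdir -p pics; cat > h.py <<'E'
import numpy as np, cv2, json
from bench import manip
def snap(name,tag):
    c=manip.camera(name); cv2.imwrite(f'pics/{tag}.png',cv2.cvtColor(c['pixels'],cv2.COLOR_RGB2BGR))
    np.savez(f'pics/{tag}.npz',**{k:np.array(v) for k,v in c.items()})
    return c
def load(tag): return dict(np.load(f'pics/{tag}.npz'))
def ray(c,uv):
    p=cv2.undistortPoints(np.array(uv,float).reshape(-1,1,2),np.array(c['camera_matrix'],float),np.array(c['D'],float)).reshape(-1,2)
    d=np.c_[p[:,0],-p[:,1],-np.ones(len(p))]; T=np.array(c['world_from_camera'])
    return T[:3,3], d@T[:3,:3].T
def onz(c,uv,z):
    o,d=ray(c,uv); return o+d*((z-o[2])/d[:,2])[:,None]
def proj(c,P):
    T=np.linalg.inv(np.array(c['world_from_camera'])); P=np.array(P,float).reshape(-1,3)@T[:3,:3].T+T[:3,3]
    P=P*[1,-1,-1]
    return cv2.projectPoints(P,np.zeros(3),np.zeros(3),np.array(c['camera_matrix'],float),np.array(c['D'],float))[0].reshape(-1,2)
E
python3 - <<'E'
from h import *
np.set_printoptions(precision=4,suppress=True)
for n in ['scene','side','wrist']:
    c=snap(n,n+'0'); print(n,np.array(c['world_from_camera']))
print(manip.get_obs(), manip.pinch_z)
E
```

```text
scene [[-0.0364 -0.8221  0.5682  1.1559]
 [ 0.9993 -0.0349  0.0135  0.0165]
 [ 0.0088  0.5683  0.8228  0.9639]
 [ 0.      0.      0.      1.    ]]
side [[-0.8465  0.4109 -0.3386  0.2682]
 [-0.5324 -0.6484  0.5441  0.4499]
 [ 0.004   0.6409  0.7676  0.684 ]
 [ 0.      0.      0.      1.    ]]
wrist [[ 1.     -0.0003  0.0009  0.5753]
 [-0.      0.9441  0.3297  0.085 ]
 [-0.0009 -0.3297  0.9441  0.3722]
 [ 0.      0.      0.      1.    ]]
{'time_s': 0.15, 'q': array([-0.0417,  0.7069, -0.0276,  1.4849,  0.022 ,  0.9509, -0.0755]), 'joint_velocities': array([ 0.002 , -0.0004,  0.0021, -0.0009, -0.0021,  0.0008,  0.0001]), 'joint_efforts': array([ -0.0003, -88.3303,   1.2342, -23.6189,   0.0169,   0.0054,
         0.    ]), 'tcp_pos': array([0.5748, 0.    , 0.2309]), 'ee_rot': array([[-0.0008,  1.    , -0.    ],
       [-0.    , -0.    , -1.    ],
       [-1.    , -0.0008,  0.    ]]), 'wrist_force': array([-0.4172, -0.3123,  0.3092]), 'torque': array([-0.0028, -0.0555, -0.0301]), 'width': 0.08548493076316971} 0.0187
```

View pics/scene0.png

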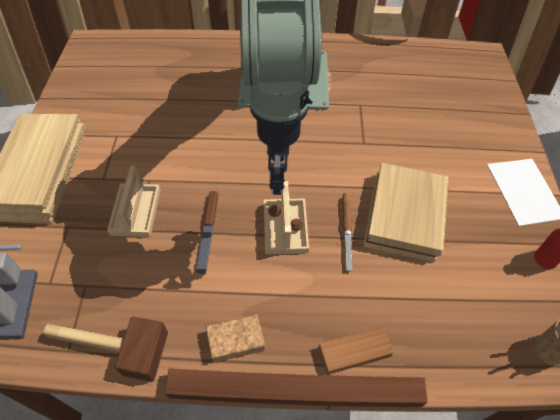

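View pics/side0.png

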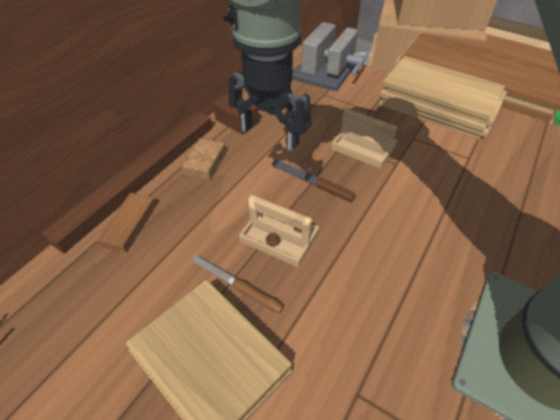

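View pics/wrist0.png

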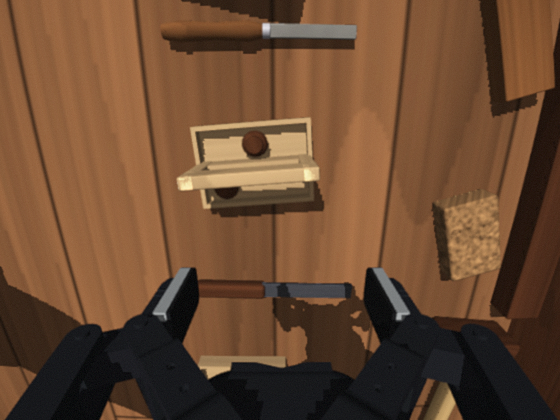

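The scene view shows the wanted tote (feet inside) at about (286,226), the empty tote at (135,208), the stack at (408,210), and the taller pile, which isn't the target, at (38,168). The wrist view shows the rail from (185,182) to (315,173). I'll enlarge the crops.

```bash
python3 - <<'E'
import cv2
def crop(t,x0,y0,x1,y1,k):
    i=cv2.imread(f'pics/{t}0.png')[y0:y1,x0:x1]; cv2.imwrite(f'pics/{t}0c_{x0}.png',cv2.resize(i,None,fx=k,fy=k,interpolation=cv2.INTER_CUBIC))
crop('wrist',170,100,340,220,4.5)
crop('scene',350,150,460,270,5)
crop('side',120,270,300,420,4)
E
```

```text
(no output)
```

View pics/wrist0c_170.png

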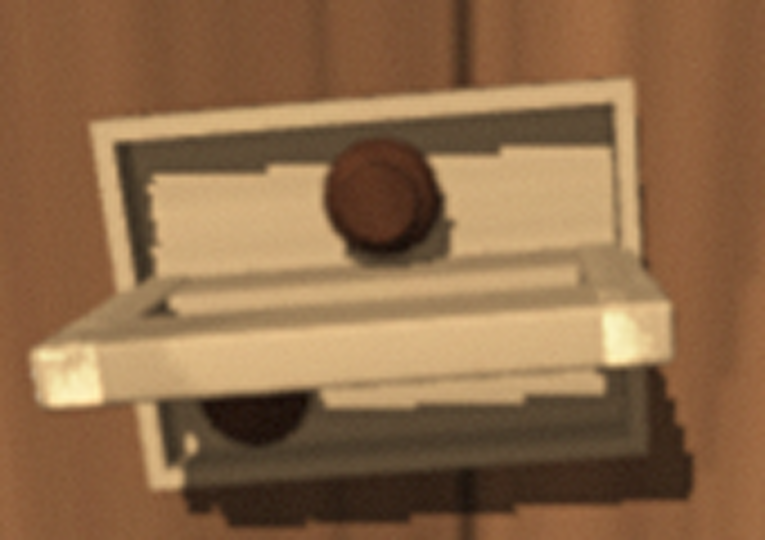

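View pics/scene0c_350.png

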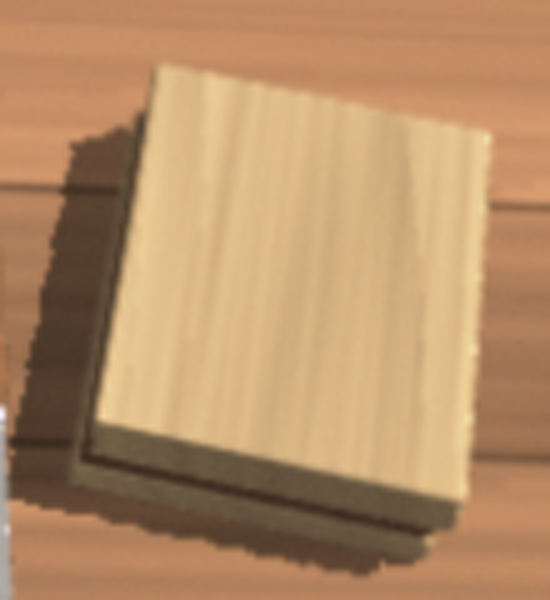

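View pics/side0c_120.png

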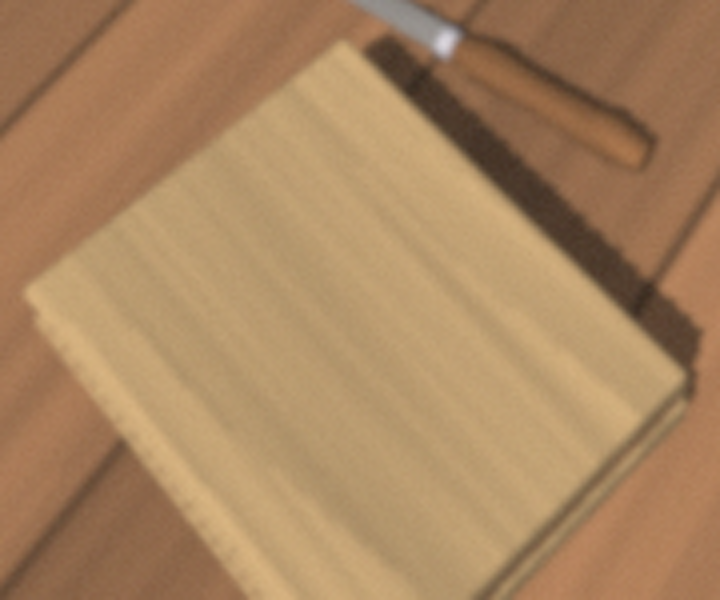

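```bash
python3 - <<'E'
from h import *
np.set_printoptions(precision=4,suppress=True)
def px(x0,y0,k,pts): return [(x0+(a+.5)/k-.5,y0+(b+.5)/k-.5) for a,b in pts]
w=load('wrist0');s=load('scene0');d=load('side0')
r=onz(w,px(170,100,4.5,[(32,350),(670,300),(672,358),(40,407)]),.095)
print('rail',r,r.mean(0),np.linalg.norm(r[1]-r[0]),np.linalg.norm(r[2]-r[1]),np.degrees(np.arctan2(*(r[1]+r[2]-r[0]-r[3])[[1,0]])))
t=onz(w,px(170,100,4.5,[(90,123),(633,80),(650,458),(150,490)]),.022)
print('tray',t,t.mean(0),[np.linalg.norm(t[i]-t[i-1]) for i in range(4)],np.degrees(np.arctan2(*(t[1]+t[2]-t[0]-t[3])[[1,0]])))
k=onz(s,px(350,150,5,[(158,65),(490,130),(465,500),(97,425)]),.0535)
print('stack',k,k.mean(0),[np.linalg.norm(k[i]-k[i-1]) for i in range(4)],np.degrees(np.arctan2(*(k[2]+k[3]-k[0]-k[1])[[1,0]])))
k2=onz(d,px(120,270,4,[(345,40),(688,378),(25,293)]),.0535)
c=(k2[1]+k2[2])/2
print('side stack',k2,c,np.linalg.norm(k2[1]-k2[0]),np.linalg.norm(k2[2]-k2[0]))
E
```

```text
rail [[0.4744 0.0205 0.095 ]
 [0.6108 0.0311 0.095 ]
 [0.6117 0.0185 0.095 ]
 [0.4747 0.0078 0.095 ]] [0.5429 0.0195 0.095 ] 0.13678111770410445 0.012564880456431593 4.478258728639674
tray [[ 0.4695  0.0631  0.022 ]
 [ 0.6085  0.0733  0.022 ]
 [ 0.6164 -0.0273  0.022 ]
 [ 0.4767 -0.0367  0.022 ]] [0.5428 0.0181 0.022 ] [np.float64(0.10008817416712233), np.float64(0.1394154207779248), np.float64(0.10089025053959448), np.float64(0.14000810445788417)] 4.023055985188354
stack [[0.3727 0.2538 0.0535]
 [0.4062 0.4186 0.0535]
 [0.62   0.3714 0.0535]
 [0.5868 0.2074 0.0535]] [0.4964 0.3128 0.0535] [np.float64(0.2191118875492884), np.float64(0.1681932363732073), np.float64(0.21894624993762213), np.float64(0.16735916238774318)] -12.342234527082901
side stack [[0.5819 0.2087 0.0535]
 [0.3685 0.2563 0.0535]
 [0.6173 0.3733 0.0535]] [0.4929 0.3148 0.0535] 0.2186602856120998 0.16836727532452153
```

Call:
carry_out --plan '[{"xyz": [0, -1.6, -0.95], "turn": [0, 0, 0]}, {"xyz": [0, -1.6, -0.95], "turn": [0, 0, 0]}, {"xyz": [0.5, 0, 0], "turn": [-0.137, 0, 0]}, {"xyz": [0.5, 0, 0], "turn": [-0.137, 0, 0]}, {"xyz": [0.5, 0, 0], "turn": [-0.137, 0, 0]}, {"xyz": [0.5, 0, 0], "turn": [-0.137, 0, 0]}, {"xyz": [0.5, 0, 0], "turn": [-0.137, 0, 0]}, {"xyz": [0.5, 0, 0], "turn": [-0.137, 0, 0]}, {"xyz": [0.5, 0, 0], "turn": [-0.137, 0, 0]}, {"xyz": [0.5, 0, 0], "turn": [-0.137, 0, 0]}, {"xyz": [0.5, 0, 0], "turn": [-0.137, 0, 0]}, {"xyz": [0.5, 0, 0], "turn": [-0.137, 0, 0]}, {"xyz": [0.5, 0, 0], "turn": [-0.137, 0, 0]}, {"xyz": [0.5, 0, 0], "turn": [-0.137, 0, 0]}, {"xyz": [0, 0, 0], "turn": [0, 0, 0]}, {"xyz": [0, 0, 0], "turn": [0, 0, 0]}, {"xyz": [0, 0, 0], "turn": [0, 0, 0]}]'

```text
time_s: 1.85
tcp_pos: [0.543, 0.019, 0.1715]
ee_rot: [[0.0, -0.07, 0.998], [-0.0, 0.998, 0.07], [-1.0, -0.0, 0.0]]
wrist_force: [0.0, 0.6, 0.0]
width: 0.0854
```

```bash
python3 - <<'E'
from h import *
np.set_printoptions(precision=4,suppress=True)
snap('wrist','wrist1'); o=manip.get_obs()
print(o)
E
```

```text
{'time_s': 1.9, 'q': array([ 0.1626,  0.7721, -0.4912,  1.6721,  0.4686,  0.8167,  1.1045]), 'joint_velocities': array([ 0.0007, -0.0012, -0.0022, -0.0008,  0.0042,  0.0001,  0.0102]), 'joint_efforts': array([  0.2291, -86.2731,  -7.8009, -18.8813,  -0.0038,   0.0031,
        -0.0646]), 'tcp_pos': array([0.5431, 0.0191, 0.1715]), 'ee_rot': array([[ 0.0003, -0.0705,  0.9975],
       [-0.0001,  0.9975,  0.0705],
       [-1.    , -0.0001,  0.0003]]), 'wrist_force': array([-0.655 ,  0.2097, -0.2274]), 'torque': array([ 0.0097,  0.0162, -0.0513]), 'width': 0.08548703284436021}
```

View pics/wrist1.png

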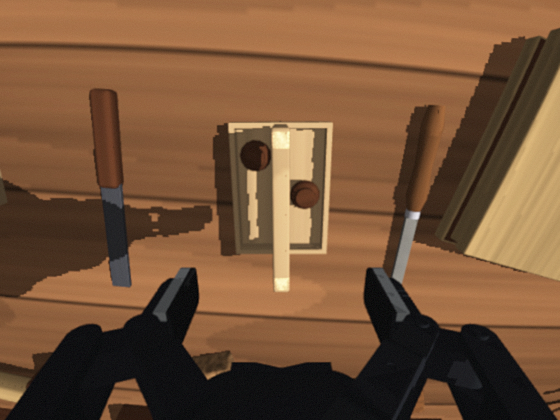

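The rail stands upright at columns 273–289, centred between the fingers, with the feet at (255,155) and (305,194). I'll descend next.

Call:
carry_out --plan '[{"xyz": [1.4, 0, 0], "turn": [0, 0, 0]}, {"xyz": [1.4, 0, 0], "turn": [0, 0, 0]}, {"xyz": [1.4, 0, 0], "turn": [0, 0, 0]}, {"xyz": [1.4, 0, 0], "turn": [0, 0, 0]}, {"xyz": [1.4, 0, 0], "turn": [0, 0, 0]}, {"xyz": [1.4, 0, 0], "turn": [0, 0, 0]}, {"xyz": [1.0, 0, 0], "turn": [0, 0, 0]}, {"xyz": [1.0, 0, 0], "turn": [0, 0, 0]}, {"xyz": [0.6, 0, 0], "turn": [0, 0, 0]}, {"xyz": [0, 0, 0], "turn": [0, 0, 0]}, {"xyz": [0, 0, 0], "turn": [0, 0, 0]}]'

```text
time_s: 3.0
tcp_pos: [0.5431, 0.019, 0.0616]
ee_rot: [[0.0, -0.073, 0.997], [0.0, 0.997, 0.073], [-1.0, 0.0, 0.0]]
wrist_force: [-0.0, -0.3, 0.3]
width: 0.0851
```

Call:
carry_out --plan '[{"xyz": [0, 0, 0], "turn": [0, 0, 0]}, {"xyz": [0, 0, 0], "turn": [0, 0, 0]}, {"xyz": [0, 0, 0], "turn": [0, 0, 0]}, {"xyz": [0, 0, 0], "turn": [0, 0, 0]}, {"xyz": [0, 0, 0], "turn": [0, 0, 0]}, {"xyz": [0, 0, 0], "turn": [0, 0, 0]}, {"xyz": [0, 0, 0], "turn": [0, 0, 0]}, {"xyz": [0, 0, 0], "turn": [0, 0, 0]}, {"xyz": [0, 0, 0], "turn": [0, 0, 0]}, {"xyz": [0, 0, 0], "turn": [0, 0, 0]}, {"xyz": [0, 0, 0], "turn": [0, 0, 0]}, {"xyz": [0, 0, 0], "turn": [0, 0, 0]}]' --gripper 1

```text
time_s: 4.2
tcp_pos: [0.543, 0.0188, 0.0614]
ee_rot: [[-0.0, -0.073, 0.997], [-0.0, 0.997, 0.073], [-1.0, -0.0, -0.0]]
wrist_force: [-1.8, -4.4, 5.1]
width: 0.0132
```

```bash
python3 - <<'E'
from h import *
np.set_printoptions(precision=4,suppress=True)
snap('wrist','wrist2');snap('side','side2'); o=manip.get_obs()
print(o)
a=cv2.imread('pics/wrist2.png');b=cv2.resize(cv2.imread('pics/side2.png')[130:330,200:400],(420,420))
cv2.imwrite('pics/j2.png',cv2.resize(np.hstack([a,b]),None,fx=.8,fy=.8))
E
```

```text
{'time_s': 4.3, 'q': array([ 0.1032,  0.9358, -0.3776,  1.7573,  0.5897,  0.5638,  1.0012]), 'joint_velocities': array([ 0.0005, -0.0006,  0.    ,  0.0021, -0.0004,  0.0012,  0.0007]), 'joint_efforts': array([ -1.9484, -89.3158,  -7.8378, -12.7083,  -0.3851,  -0.7312,
        -0.0726]), 'tcp_pos': array([0.543 , 0.0188, 0.0614]), 'ee_rot': array([[ 0.    , -0.073 ,  0.9973],
       [-0.0003,  0.9973,  0.073 ],
       [-1.    , -0.0003, -0.    ]]), 'wrist_force': array([-0.8799, -3.6155,  5.4561]), 'torque': array([-0.581 ,  0.1278,  0.0577]), 'width': 0.013280806462177087}
```

View pics/j2.png

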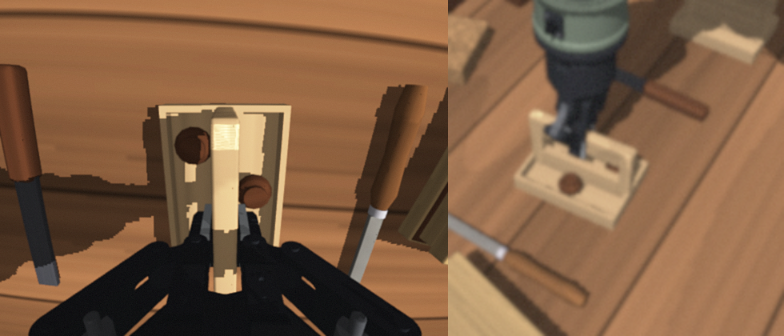

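Call:
carry_out --plan '[{"xyz": [-0.1, 0, 0], "turn": [0, 0, 0]}, {"xyz": [-0.2, 0, 0], "turn": [0, 0, 0]}, {"xyz": [-0.4, 0, 0], "turn": [0, 0, 0]}, {"xyz": [-0.6, 0, 0], "turn": [0, 0, 0]}, {"xyz": [-0.8, 0, 0], "turn": [0, 0, 0]}, {"xyz": [-0.9, 0, 0], "turn": [0, 0, 0]}, {"xyz": [-0.9, 0, 0], "turn": [0, 0, 0]}, {"xyz": [-0.9, 0, 0], "turn": [0, 0, 0]}, {"xyz": [-0.9, 0, 0], "turn": [0, 0, 0]}, {"xyz": [-0.9, 0, 0], "turn": [0, 0, 0]}, {"xyz": [-0.9, 0, 0], "turn": [0, 0, 0]}, {"xyz": [-0.8, 0, 0], "turn": [0, 0, 0]}, {"xyz": [-0.6, 0, 0], "turn": [0, 0, 0]}, {"xyz": [-0.4, 0, 0], "turn": [0, 0, 0]}, {"xyz": [-0.2, 0, 0], "turn": [0, 0, 0]}, {"xyz": [0, 0, 0], "turn": [0, 0, 0]}, {"xyz": [0, 0, 0], "turn": [0, 0, 0]}]'

```text
time_s: 6.0
tcp_pos: [0.5428, 0.019, 0.156]
ee_rot: [[-0.001, -0.073, 0.997], [-0.0, 0.997, 0.073], [-1.0, -0.0, -0.001]]
wrist_force: [0.6, 0.3, -4.3]
width: 0.0131
```

```bash
python3 - <<'E'
from h import *
np.set_printoptions(precision=4,suppress=True)
snap('wrist','wrist3');snap('side','side3'); o=manip.get_obs()
print(o['tcp_pos'],o['wrist_force'],o['torque'],o['width'],o['q'])
a=cv2.imread('pics/wrist3.png');b=cv2.resize(cv2.imread('pics/side3.png')[80:280,200:400],(420,420))
cv2.imwrite('pics/j3.png',cv2.resize(np.hstack([a,b]),None,fx=.8,fy=.8))
E
```

```text
[0.5428 0.019  0.156 ] [ 0.1657 -0.5951 -5.1951] [-0.0039 -0.0243 -0.0243] 0.01350921282574001 [ 0.1568  0.7937 -0.4801  1.6888  0.4866  0.7811  1.0911]
```

View pics/j3.png

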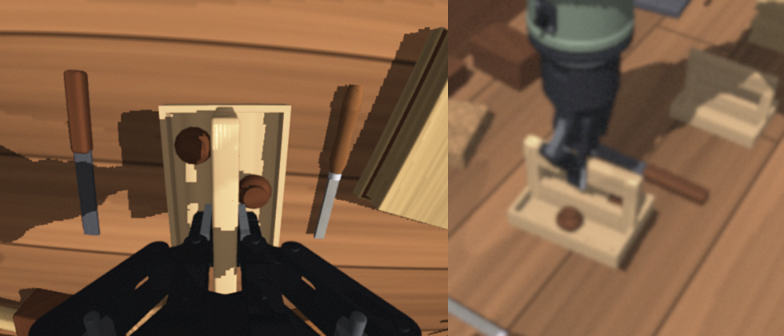

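Call:
carry_out --plan '[{"xyz": [0, 0.4, -0.035], "turn": [0, 0, 0]}, {"xyz": [0, 0.8, -0.07], "turn": [0, 0, 0]}, {"xyz": [0, 1.2, -0.11], "turn": [0, 0, 0]}, {"xyz": [0, 1.6, -0.14], "turn": [0, 0, 0]}, {"xyz": [0, 1.81, -0.162], "turn": [0, 0, 0]}, {"xyz": [0, 1.81, -0.162], "turn": [0, 0, 0]}, {"xyz": [0, 1.81, -0.162], "turn": [0, 0, 0]}, {"xyz": [0, 1.81, -0.162], "turn": [0, 0, 0]}, {"xyz": [0, 1.81, -0.162], "turn": [0, 0, 0]}, {"xyz": [0, 1.81, -0.162], "turn": [0, 0, 0]}, {"xyz": [0, 1.81, -0.162], "turn": [0, 0, 0]}, {"xyz": [0, 1.81, -0.162], "turn": [0, 0, 0]}, {"xyz": [0, 1.81, -0.162], "turn": [0, 0, 0]}, {"xyz": [0, 1.81, -0.162], "turn": [0, 0, 0]}, {"xyz": [0, 1.81, -0.162], "turn": [0, 0, 0]}, {"xyz": [0, 1.81, -0.162], "turn": [0, 0, 0]}, {"xyz": [0, 1.6, -0.14], "turn": [0, 0, 0]}, {"xyz": [0, 1.2, -0.11], "turn": [0, 0, 0]}, {"xyz": [0, 0.8, -0.07], "turn": [0, 0, 0]}, {"xyz": [0, 0.4, -0.035], "turn": [0, 0, 0]}]'

```text
time_s: 8.1
tcp_pos: [0.4945, 0.3141, 0.1562]
ee_rot: [[-0.0, -0.074, 0.997], [0.0, 0.997, 0.074], [-1.0, 0.0, -0.0]]
wrist_force: [0.3, -0.7, -3.0]
width: 0.0131
```

Call:
carry_out --plan '[{"xyz": [0, 0, 0], "turn": [0.01, 0, 0]}, {"xyz": [0, 0, 0], "turn": [0.02, 0, 0]}, {"xyz": [0, 0, 0], "turn": [0.03, 0, 0]}, {"xyz": [0, 0, 0], "turn": [0.03, 0, 0]}, {"xyz": [0, 0, 0], "turn": [0.03, 0, 0]}, {"xyz": [0, 0, 0], "turn": [0.03, 0, 0]}, {"xyz": [0, 0, 0], "turn": [0.03, 0, 0]}, {"xyz": [0, 0, 0], "turn": [0.03, 0, 0]}, {"xyz": [0, 0, 0], "turn": [0.03, 0, 0]}, {"xyz": [0, 0, 0], "turn": [0.02, 0, 0]}, {"xyz": [0, 0, 0], "turn": [0.02, 0, 0]}, {"xyz": [0, 0, 0], "turn": [0.01, 0, 0]}, {"xyz": [0, 0, 0], "turn": [0, 0, 0]}, {"xyz": [0, 0, 0], "turn": [0, 0, 0]}, {"xyz": [0, 0, 0], "turn": [0, 0, 0]}]'

```text
time_s: 9.6
tcp_pos: [0.4948, 0.3134, 0.1563]
ee_rot: [[-0.0, 0.215, 0.977], [0.0, 0.977, -0.215], [-1.0, -0.0, -0.0]]
wrist_force: [0.0, 0.4, -4.0]
width: 0.0136
```

```bash
python3 - <<'E'
from h import *
np.set_printoptions(precision=4,suppress=True)
snap('wrist','wrist4');snap('side','side4');snap('scene','scene4'); o=manip.get_obs()
print(o['tcp_pos'],o['wrist_force'],o['torque'],o['width'],o['ee_rot'],o['q'])
a=cv2.imread('pics/wrist4.png');b=cv2.resize(cv2.imread('pics/scene4.png')[120:280,330:490],(420,420))
cv2.imwrite('pics/j4.png',cv2.resize(np.hstack([a,b]),None,fx=.8,fy=.8))
E
```

```text
[0.4948 0.3134 0.1563] [ 0.1163  0.337  -4.0648] [0.0428 0.016  0.0086] 0.013207484156324759 [[-0.0001  0.215   0.9766]
 [-0.      0.9766 -0.215 ]
 [-1.     -0.     -0.0001]] [-0.45    0.8301 -0.3438  1.5321  0.3408  0.8391  0.4343]
```

View pics/j4.png

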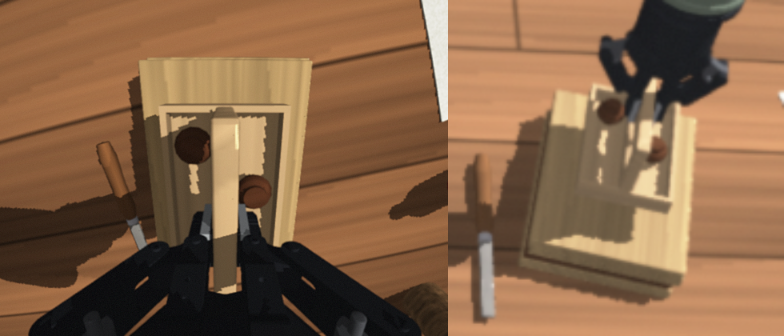

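View pics/side4.png

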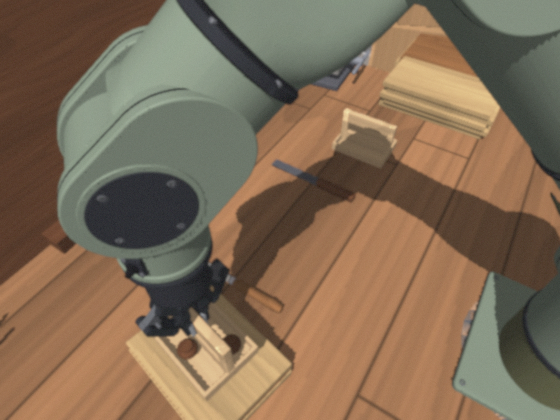

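```bash
python3 - <<'E'
from h import *
np.set_printoptions(precision=4,suppress=True)
w=load('wrist4')
i=cv2.imread('pics/wrist4.png')
cv2.imwrite('pics/w4c.png',cv2.resize(i[60:160,160:410],None,fx=3,fy=3,interpolation=cv2.INTER_CUBIC))
E
```

```text
(no output)
```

View pics/w4c.png

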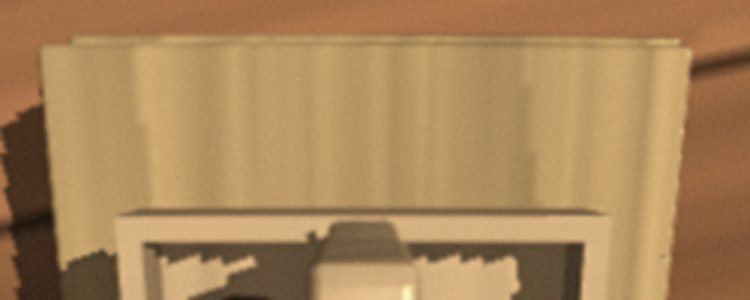

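```bash
python3 - <<'E'
from h import *
np.set_printoptions(precision=4,suppress=True)
w=load('wrist4'); o=manip.get_obs()
P=lambda a,b:(160+(a+.5)/3-.5,60+(b+.5)/3-.5)
k=onz(w,[P(43,44),P(690,49)],.0535); e=k[1]-k[0]; L=np.linalg.norm(e); n=np.array([e[1],-e[0]])/L
if n[0]>0:n=-n
c=k.mean(0)[:2]+n*.11
print(k,L,'centre',c,'yaw',np.degrees(np.arctan2(-n[1],-n[0])))
# tote rim far corners; bottom at tcp z-0.061
z=o['tcp_pos'][2]-.0614+.022
t=onz(w,[P(117,215),P(608,212)],z); f=t[1]-t[0]; print(t,np.linalg.norm(f),'yaw',np.degrees(np.arctan2(f[1],f[0]))-90, 'centre',t.mean(0)[:2]-.07*np.array([f[1],-f[0]])/np.linalg.norm(f))
s=load('scene0')
E
```

```text
[[0.3706 0.2566 0.0535]
 [0.4074 0.4183 0.0535]] 0.16585976870479469 centre [0.2818 0.3619] yaw -12.823591365082132
[[0.4151 0.2806 0.1169]
 [0.4356 0.3763 0.1169]] 0.0978999175946771 yaw -12.0675879075649 centre [0.3569 0.3431]
```

The stack measures (0.4963, 0.3131) at yaw −12.8° in this view, against (0.4964, 0.3128) at −12.3° from the scene camera. The tote is held within about 1–2 mm of that, so I'll lower it.

Call:
carry_out --plan '[{"xyz": [0.1, 0, 0.05], "turn": [0, 0, 0]}, {"xyz": [0.2, 0, 0.05], "turn": [0, 0, 0]}, {"xyz": [0.4, 0, 0], "turn": [0, 0, 0]}, {"xyz": [0.5, 0, 0], "turn": [0, 0, 0]}, {"xyz": [0.5, 0, 0], "turn": [0, 0, 0]}, {"xyz": [0.5, 0, 0], "turn": [0, 0, 0]}, {"xyz": [0.5, 0, 0], "turn": [0, 0, 0]}, {"xyz": [0.4, 0, 0], "turn": [0, 0, 0]}, {"xyz": [0.3, 0, 0], "turn": [0, 0, 0]}, {"xyz": [0.2, 0, 0], "turn": [0, 0, 0]}, {"xyz": [0.1, 0, 0], "turn": [0, 0, 0]}, {"xyz": [0.1, 0, 0], "turn": [0, 0, 0]}, {"xyz": [0.1, 0, 0], "turn": [0, 0, 0]}, {"xyz": [0, 0, 0], "turn": [0, 0, 0]}, {"xyz": [0, 0, 0], "turn": [0, 0, 0]}, {"xyz": [0, 0, 0], "turn": [0, 0, 0]}]'

```text
time_s: 11.35
tcp_pos: [0.4958, 0.3133, 0.1173]
ee_rot: [[-0.0, 0.215, 0.977], [0.0, 0.977, -0.215], [-1.0, 0.0, -0.0]]
wrist_force: [0.7, -0.2, -4.2]
width: 0.0134
```

Call:
carry_out --plan '[{"xyz": [0.05, 0, 0], "turn": [0, 0, 0]}, {"xyz": [0.05, 0, 0], "turn": [0, 0, 0]}, {"xyz": [0.05, 0, 0], "turn": [0, 0, 0]}, {"xyz": [0, 0, 0], "turn": [0, 0, 0]}, {"xyz": [0, 0, 0], "turn": [0, 0, 0]}]'

```text
time_s: 11.85
tcp_pos: [0.4957, 0.3132, 0.1158]
ee_rot: [[-0.0, 0.215, 0.977], [0.0, 0.977, -0.215], [-1.0, -0.0, -0.0]]
wrist_force: [0.4, 0.5, -3.8]
width: 0.0133
```

Call:
carry_out --plan '[{"xyz": [0.03, 0, 0], "turn": [0, 0, 0]}, {"xyz": [0.03, 0, 0], "turn": [0, 0, 0]}, {"xyz": [0, 0, 0], "turn": [0, 0, 0]}, {"xyz": [0, 0, 0], "turn": [0, 0, 0]}]'

```text
time_s: 12.25
tcp_pos: [0.4957, 0.3133, 0.1152]
ee_rot: [[-0.0, 0.215, 0.977], [0.0, 0.977, -0.215], [-1.0, -0.0, -0.0]]
wrist_force: [-0.2, 0.4, -4.8]
width: 0.0134
```

Call:
carry_out --plan '[{"xyz": [0.03, 0, 0], "turn": [0, 0, 0]}, {"xyz": [0.03, 0, 0], "turn": [0, 0, 0]}, {"xyz": [0, 0, 0], "turn": [0, 0, 0]}, {"xyz": [0, 0, 0], "turn": [0, 0, 0]}]'

```text
time_s: 12.65
tcp_pos: [0.4958, 0.3132, 0.1149]
ee_rot: [[0.0, 0.215, 0.977], [-0.0, 0.977, -0.215], [-1.0, -0.0, 0.0]]
wrist_force: [-2.8, -3.6, 6.6]
width: 0.013
```

Contact at the expected height (0.1149). I'll release, then retreat straight up.

Call:
carry_out --plan '[{"xyz": [0, 0, 0], "turn": [0, 0, 0]}, {"xyz": [0, 0, 0], "turn": [0, 0, 0]}, {"xyz": [0, 0, 0], "turn": [0, 0, 0]}, {"xyz": [0, 0, 0], "turn": [0, 0, 0]}, {"xyz": [0, 0, 0], "turn": [0, 0, 0]}, {"xyz": [0, 0, 0], "turn": [0, 0, 0]}, {"xyz": [0, 0, 0], "turn": [0, 0, 0]}, {"xyz": [0, 0, 0], "turn": [0, 0, 0]}, {"xyz": [0, 0, 0], "turn": [0, 0, 0]}, {"xyz": [0, 0, 0], "turn": [0, 0, 0]}]' --gripper 0

```text
time_s: 13.65
tcp_pos: [0.4957, 0.3133, 0.1146]
ee_rot: [[-0.0, 0.215, 0.977], [0.0, 0.977, -0.215], [-1.0, 0.0, -0.0]]
wrist_force: [-0.1, 0.1, -0.2]
width: 0.0857
```

Call:
carry_out --plan '[{"xyz": [-0.3, 0, 0], "turn": [0, 0, 0]}, {"xyz": [-0.8, 0, 0], "turn": [0, 0, 0]}, {"xyz": [-1.4, 0, 0], "turn": [0, 0, 0]}, {"xyz": [-1.5, 0, 0], "turn": [0, 0, 0]}, {"xyz": [-1.5, 0, 0], "turn": [0, 0, 0]}, {"xyz": [-1.5, 0, 0], "turn": [0, 0, 0]}, {"xyz": [-1.5, 0, 0], "turn": [0, 0, 0]}, {"xyz": [-1.5, 0, 0], "turn": [0, 0, 0]}, {"xyz": [-1.0, 0, 0], "turn": [0, 0, 0]}, {"xyz": [-0.5, 0, 0], "turn": [0, 0, 0]}, {"xyz": [0, 0, 0], "turn": [0, 0, 0]}, {"xyz": [0, 0, 0], "turn": [0, 0, 0]}]'

```text
time_s: 14.85
tcp_pos: [0.4956, 0.3131, 0.2291]
ee_rot: [[-0.001, 0.215, 0.977], [-0.0, 0.977, -0.215], [-1.0, -0.001, -0.001]]
wrist_force: [-0.8, -0.0, 0.1]
width: 0.0857
```

```bash
python3 - <<'E'
from h import *
np.set_printoptions(precision=4,suppress=True)
snap('wrist','wrist5');snap('scene','scene5'); o=manip.get_obs()
print(o['time_s'],o['tcp_pos'],o['wrist_force'],o['width'])
a=cv2.imread('pics/wrist5.png');b=cv2.resize(cv2.imread('pics/scene5.png')[120:280,330:490],(420,420))
cv2.imwrite('pics/j5.png',cv2.resize(np.hstack([a,b]),None,fx=.8,fy=.8))
E
```

```text
14.95 [0.4956 0.3131 0.229 ] [0.9889 0.3492 0.0513] 0.08544855841819625
```

View pics/j5.png

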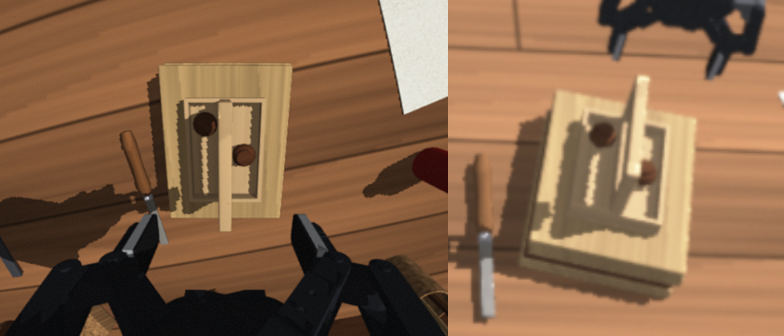

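View pics/wrist5.png

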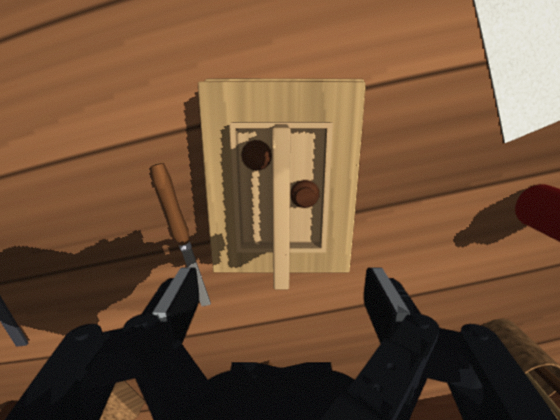

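```bash
python3 - <<'E'
from h import *
np.set_printoptions(precision=4,suppress=True)
w=load('wrist5')
for p,z in (([(199,81),(364,81),(351,272),(214,272)],.0535),([(229,123),(333,123),(327,252),(236,251)],.0755)):
    k=onz(w,p,z);v=k[2]+k[3]-k[0]-k[1];print(k.mean(0),[round(float(np.linalg.norm(k[i]-k[i-1])),4) for i in range(4)],np.degrees(np.arctan2(v[1],v[0])))
E
```

```text
[0.4951 0.3143 0.0535] [0.2182, 0.1652, 0.2181, 0.1693] -12.05592105494545
[0.495  0.3135 0.0755] [0.1377, 0.1005, 0.1389, 0.1017] -12.167288696115195
```

Tote and stack centres agree within about 1 mm and the yaw within 0.2°. Both feet are upright inside, and the gripper is clear. Handing in.

```bash
python3 -c "
from bench import manip
print(manip.finish_job())"
```

```text
the job is handed in; nothing more can be done
None
```

The tote holding the two feet now stands in the middle of the three-panel stack, released, with the arm lifted clear. I gripped it by its hand rail, carried it level, turned it to match the stack and lowered it slowly. The job was handed in at about 15 s of the 48 s allowed.

- **Position:** the last wrist picture puts the tote's centre at (0.495, 0.3135) m and the stack's at (0.495, 0.314) m. They agree to about 1 mm.
- **Alignment:** the handle is within about 0.2° of the stack's long edges in that picture.
- **Feet:** both still stand upright in the tote, one in each half, apparently where they were when it was picked up.
- **Gentleness:** contact came at the expected height. The wrist force was about 8 N at touchdown, the highest reading I saw, though I only read it at the end of each move.
- **Disagreements:** the stack centre differed by up to 3.5 mm between cameras, and its yaw by less than 1°. I placed the tote between those estimates.

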